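Roll a specimen tube onto the reading line and take the reading

ROBOT

A 6-joint arm with a two-finger parallel gripper is mounted at the origin on a cart in front of the work surface, level with it; the furniture and walls round the work are solid. World frame = base frame: x ahead of the robot, y to its left, z up, the work surface at z = 0. Lengths are in m, angles in rad, forces in N, time in s.
With the tool pointing down it reaches from about 0.325 to 0.775 m from the base axis. Payload 5.5 kg.
Tool frame: the origin (TCP) lies at the very end of the fingers, on their centre line; the grasp point (between the pads) lies arm.grip_depth behind it (arm.grip_depth is the distance from the TCP to the grasp point, in m); z points along the fingers, y is the line along which they close (so a half turn about z gives the same grasp; the last joint's range is limited). The gripper opens to 88 mm and grips with 3 to 60 N. Pads are 20 mm wide; open, the fingers measure 115 mm over their backs; the gripper's body (75 mm by 178 mm) begins 61 mm behind the grasp point.
Start: joints at [-1.292, 0.091, 1.231, -0, 1.82, -0.057], TCP at [0.198, -0.567, 0.223] pointing down, gripper open.
Joint ranges: [-2.87, 2.87], [-0.86, 2.18], [0.17, 2.46], [-1.51, 4.65], [0.06, 2.69], [-2.65, 2.65]. Speed limits (rad/s): [2.57, 2.57, 3.01, 3.14, 3.14, 3.14].

INTERFACE

Orientations are given as a unit quaternion [x, y, z, w].
In Python, from plant import monitor, snapshot, calibration, order, arm gives the robot as it stands. The module is installed in compiled form; this text tells all that it offers.
- The arm moves only by the tool send_rows, never from a script. Its argument "commands" is a list of rows, each a list of 6 numbers: the shift along the tool's x, y, z in cm, then the turn, a rotation vector about the tool's x, y, z in units of 6 degrees (1.0 is 6 degrees). A call has 1 to 10 rows; each row is the pose to reach, as a shift and turn from the pose commanded when the call began, along the tool's axes at that moment; what a row does not reach only later rows make up. A row lasts 1/10 s, in which the tool goes at most 50 mm and 8.59 degrees, less where a joint would pass 70% of its speed; a pose out of reach is approached as far as the arm can. A call with a gripper value outside its range is refused whole. "gripper" is the opening, from -1 (shut) to 1 (fully open), set as the call begins (left out, the last holds). The fingers move at their own pace and stop on an object; "newtons" is the grip in N (left out, the last holds). Time passes only in rows, so rows that repeat a pose let the fingers close. It gives the time, the measured TCP pose, the force, the opening and the grip force at its end, in the units of the state.
- monitor.sense(): the state, without advancing time (a new reading comes with each control period).
- snapshot(name): name is "scene" or "top" or "wrist"; returns (picture, depth): 400x640x3 uint8, red, green, blue; 400x640 float32, m along the optical axis (not along the pixel's ray), 0 where there is no reading.
- calibration(name): a dict with "fovy" (degrees; the focal length in pixels is half the picture's height over the tangent of half this angle, whatever the lens; pixels are square), "cx", "cy" (the principal point, pixels), "extrinsics" (4x4, takes a point from camera to world coordinates). Camera axes: x right, y down, z forward; pixel columns grow to the right and rows downward; lengths in m; the calibration is good to about 2 mm. A picture is of the moment at which its call begins: read the wrist's pose just before it. calibration takes no time and is no camera call; for the wrist camera it gives the pose at the moment of the call.
- order.job_done(): hands the job in; it is judged then, once.
The state is a dict: "time_s": time; "joints": joint angles; "qvel": joint speeds; "tau": joint torques, N m; "position": TCP position; "tcp_rot": TCP orientation; "ft_force": force on the tool from outside, world axes, zero at the start; "torque": the same for the moment, N m; "gripper_width": finger opening in m; "finger_force": force on a finger pad.
Only numpy, scipy, OpenCV 4.12 (cv2) and the standard library are available. Lean on these libraries where they do the work, as an engineer would, in place of code of your own. Each camera call takes 0.05 s, during which the arm holds its last target. There are 200 camera calls.

TASK

Pushing its top sideways with a fingertip, roll the long tube out of its parking groove and along the reader's bed, without gripping, lifting or dragging it, until it lies settled in the reading slit that marks the line across the middle; the shorter vial is not to be read and stays parked. Then, with the tube lying still in the slit, press the read key on the reader's front deck right down and let it come up again. Leave the tube in the slit and everything else where it is.

Things in the scene. Friction and masses are not known exactly. Their poses are not given: they have to be found in the camera images.
- reader: low tube reader, fixed on the table: grey and white instrument, 205 (x) x 222 (y) mm, with a flat aluminium bed 30 mm above the table. Origin: on the table under the middle of the bed. x points from the front deck (robot side, level with the bed) to the rear console with the display (up to 57 mm high); y runs along the bed, the way tubes roll
- bed_end_a (a point): middle of the parking groove at y = -80 mm of the reader, at the height of the bed's top: a groove 6 mm wide across the bed. It holds the long tube or the short vial (this changes). Behind it, at y = -97.5 mm, stands an end stop, 6 mm thick and 20 mm higher than the bed, so that no finger fits behind a parked tube
- bed_end_b (a point): the same at the other end: parking groove at y = +80 mm of the reader, end stop at y = +97.5 mm. Along both sides of the bed run rails (inner faces at x = -45 and +45 mm, 6 mm thick, 8 mm higher than the bed) that keep the tube roughly square
- slit (a point): middle of the reading slit, at the height of the bed's top, axes as the reader's. The slit is the marked line: a dark straight groove, 10 mm wide, 3 mm deep, across the bed along x at y = 0, with a black mark on each rail. A tube right in it rests on its two edges, axis 13.1 mm above the bed (14 mm elsewhere, 13.7 mm in a parking groove), lightly held
- long_tube: the tube to be read: straight round screw-cap specimen tube, 28 mm diameter, 85 mm long, 40 g, white with a grey cap of the same diameter and a wrapped label with black bars; lies across the bed, rolls freely. Origin: on its axis at half its length. x axis: along the tube, towards the cap; the y and z axes turn as it rolls
- short_vial: a vial like the long tube, also 28 mm diameter but only 50 mm long, parked in the other groove; to be left alone. Origin and axes as for the long tube
- read_key_top (a point): middle of the top of the read key, a round black push key of 24 mm diameter in a grey housing on the front deck, at x = -81 mm, y = 0 of the reader
- read_key (a joint): travel of the read key in m: 0 up, 0.006 right down; it is pressed downward against a spring (about 4 N when fully down) and comes up again by itself
- cup: specimen cup with screw lid, 63 mm wide, 65 mm high, standing to the left (+y) of the reader; origin in the middle of its underside; leave alone
- label_roll: roll of labels standing on end, 64 mm wide, 51 mm high, to the right (-y) of the reader's front; origin in the middle of its underside; leave alone
- white_bottle: white bottle with screw cap, 47 mm wide, 110 mm high, standing at the right; origin in the middle of its underside; leave alone
- pipette: hand pipette lying at the right front, 201 x 49 x 28 mm; origin in the middle of its underside; leave alone
- scissors: scissors lying at the right front, 199 x 87 x 9 mm; origin in the middle of its underside; leave alone
- dropper_bottle: dropper bottle, 34 mm wide, 102 mm high, standing at the back left; origin in the middle of its underside; leave alone
- pen: ball pen lying at the front edge of the table, before the reader, 145 x 12 x 9 mm; origin in the middle of its underside; leave alone
- sticky_pad: pad of sticky notes, 67 x 67 x 18 mm, lying at the right; origin in the middle of its underside; leave alone

How it is judged:
By the outcome, as a careful person would: the job done as asked, in the order asked, and still so for the second after the job is handed in, with the robot touching nothing.
It also fails if it takes over 51 s, if anything falls off the work surface, if the arm or the gripper's body presses on something with over 40 N, if the wrist force passes 120 N, or if a joint passes its speed limit or range.

## Working session

There is one attempt and no reset: what is moved stays moved. The work goes in short steps, Python scripts to look and compute and a tool call to move; the robot and the scene stay as the last step left them, time stands still between calls to the robot, and variables do not carry over. Pictures are saved under pics/ and viewed, at most 10 in all, crops included, and the job is handed in when it is done.

Besides the shell and the picture viewer there is one more tool, called after "Emit:" by a JSON object that holds its "name" and its "arguments", one argument or row to a line. send_rows: Moves the arm, as the interface text tells. Its arguments: {"type":"object","properties":{"commands":{"type":"array","items":{"type":"array","items":{"type":"number"}}},"gripper":{"type":"number"},"newtons":{"type":"number"}},"required":["commands"]}

```bash
mkdir -p pics; cat > h.py <<'E'
import numpy as np,cv2
from plant import monitor,snapshot,calibration,order,arm
from scipy.spatial.transform import Rotation as R
def pt(c,d,u,v,r=1):
    f=200/np.tan(np.radians(c['fovy'])/2)
    w=d[v-r:v+r+1,u-r:u+r+1]; z=np.median(w[w>0])
    return (np.array(c['extrinsics'])@[(u-c['cx'])/f*z,(v-c['cy'])/f*z,z,1])[:3]
def proj(c,p):
    f=200/np.tan(np.radians(c['fovy'])/2)
    q=np.linalg.inv(c['extrinsics'])@[*p,1]
    return c['cx']+f*q[0]/q[2],c['cy']+f*q[1]/q[2]
E
python3 - <<'E'
from h import *
for n in ['top','scene']:
    p,d=snapshot(n);np.savez(n,p=p,d=d);cv2.imwrite(f'pics/{n}0.png',p[...,::-1])
s=monitor.sense();print(s,arm.grip_depth)
print(calibration('top'))
E
```

```text
{'time_s': 0.1, 'joints': array([-1.29171462e+00,  9.17836075e-02,  1.23175725e+00,  2.03988331e-05,
        1.81982914e+00, -5.67329955e-02]), 'qvel': array([-0.00034314, -0.00182529, -0.00154086, -0.00016603,  0.00132073,
        0.00063897]), 'tau': array([ 3.46221954e-03, -4.47857237e+01, -4.07570207e+01,  7.01709534e-02,
        2.84105586e-02, -9.60513103e-05]), 'position': array([ 0.19763339, -0.5662254 ,  0.22162459]), 'tcp_rot': array([ 9.85935840e-01,  1.67121902e-01, -8.87682503e-05, -8.84283367e-04]), 'ft_force': array([-0.65868029, -0.12494693, -0.61325658]), 'torque': array([0.01881839, 0.00399506, 0.00246266]), 'finger_force': 0.0, 'gripper_width': 0.08756466576632915} 0.0187
{'fovy': 43.760187700781714, 'cx': 320.90982958973456, 'cy': 198.66668289212535, 'extrinsics': array([[ 0.02690052, -0.99754835,  0.06460384,  0.41022327],
       [-0.99960661, -0.02633032,  0.00966147, -0.04064022],
       [-0.00793674, -0.06483833, -0.99786422,  1.58330609],
       [ 0.        ,  0.        ,  0.        ,  1.        ]])}
```

View pics/top0.png

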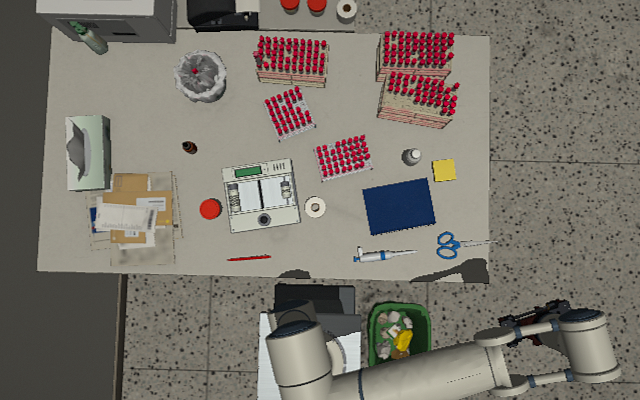

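View pics/scene0.png

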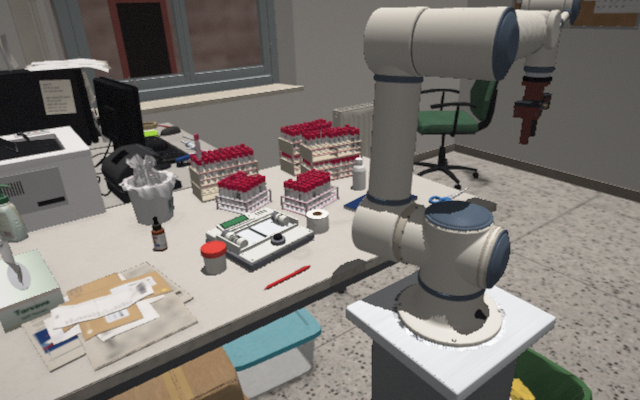

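The top view shows the reader at about (262,195), its key at (264,219), one tube at (234,193) and the other at (287,190). I'll enlarge that area.

```bash
python3 - <<'E'
from h import *
p=np.load('top.npz')['p']
cv2.imwrite('pics/crop0.png',cv2.resize(p[150:240,210:315,::-1],None,fx=6.5,fy=6.5,interpolation=cv2.INTER_CUBIC))
E
```

```text
(no output)
```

View pics/crop0.png

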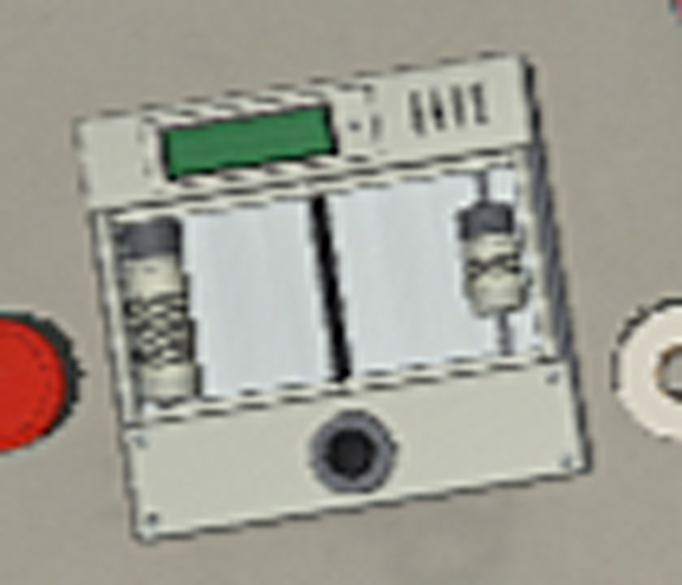

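The crop shows the long tube in the left (+y) groove at about (160,310), and the short vial at the right. The slit runs (317,197)–(345,378) and the key is at (350,450). Next I'll work out a coarse pose.

```bash
python3 - <<'E'
from h import *
c=calibration('top');f=200/np.tan(np.radians(c['fovy'])/2);E=c['extrinsics']
def ray(u,v,z):
    d=E[:3,:3]@[(u-c['cx'])/f,(v-c['cy'])/f,1];o=E[:3,3];return o+d*(z-o[2])/d[2]
C=lambda u,v,z:ray(210+(u+.5)/6.5-.5,150+(v+.5)/6.5-.5,z)
P={k:C(*a) for k,a in dict(s1=(317,197,.03),s2=(345,378,.03),key=(350,450,.035),fl=(140,540,.03),fr=(588,468,.03),tcap=(152,220,.044),tend=(170,402,.044)).items()}
for k,v in P.items():print(k,v.round(4))
m=(P['s1']+P['s2'])/2;a=P['s1']-m;print('mid',m,'yaw',np.degrees(np.arctan2(a[1],a[0])));b=P['fl']-P['fr'];print('yaw2',np.degrees(np.arctan2(-b[0],b[1])))
s=monitor.sense();w=calibration('wrist');print(w)
T=R.from_quat(s['tcp_rot']).as_matrix();print('tool',T.round(3));print('cam in tool',(T.T@(w['extrinsics'][:3,3]-s['position'])).round(4),(T.T@w['extrinsics'][:3,:3]).round(3))
E
```

```text
s1 [0.5646 0.1722 0.03  ]
s2 [0.4776 0.1556 0.03  ]
key [0.443  0.1514 0.035 ]
fl [0.3973 0.2513 0.03  ]
fr [0.4375 0.0375 0.03  ]
tcap [0.5501 0.2488 0.044 ]
tend [0.4634 0.2369 0.044 ]
mid [0.52111639 0.16388804 0.03      ] yaw 10.75935446746645
yaw2 10.656082118937668
{'fovy': 67.36031655261071, 'cx': 316.7732377468099, 'cy': 200.0338130697802, 'extrinsics': array([[ 0.32897813, -0.91330555, -0.24009657,  0.26236742],
       [-0.94433343, -0.31891597, -0.08078965, -0.54272429],
       [-0.00278499,  0.25330924, -0.96738135,  0.38371659],
       [ 0.        ,  0.        ,  0.        ,  1.        ]])}
tool [[ 0.944  0.33  -0.   ]
 [ 0.33  -0.944  0.002]
 [ 0.    -0.002 -1.   ]]
cam in tool [ 0.0689 -0.0011 -0.1621] [[-0.001 -0.967 -0.253]
 [ 1.    -0.    -0.001]
 [ 0.001 -0.253  0.967]]
```

Emit:
{"name": "send_rows", "arguments": {
  "commands": [
    [1.2,-1.5,0,0,0,0],
    [3.5,-4.4,0,0,0,0],
    [5.9,-7.4,0,0,0,0],
    [8.3,-10.4,0,0,0,0],
    [10.7,-13.4,0,0,0,0],
    [13,-16.3,0,0,0,0],
    [15.4,-19.3,0,0,0,0],
    [17.8,-22.3,0,0,0,0],
    [20.2,-25.3,0,0,0,0],
    [22.6,-28.2,0,0,0,0]
  ],
  "gripper": -1
}}

```text
time_s: 1.1
position: [0.3182, -0.2242, 0.2223]
tcp_rot: [0.986, 0.167, -0.0, -0.0]
ft_force: [1.0, 0.3, 0.6]
gripper_width: 0.0112
finger_force: 0.0
```

Emit:
{"name": "send_rows", "arguments": {
  "commands": [
    [2.4,-3,0,0,0,0.2],
    [4.8,-6,0,0,0,0.4],
    [7.1,-8.9,0,0,0,0.6],
    [9.5,-11.9,0,0,0,0.8],
    [11.9,-14.9,0,0,0,1.0],
    [14.3,-17.9,0,0,0,1.2],
    [16.6,-20.8,0,0,0,1.43],
    [19,-23.8,0,0,0,1.43],
    [21.4,-26.8,0,0,0,1.43],
    [24.9,-31.2,0,0,0,1.43]
  ]
}}

```text
time_s: 2.1
position: [0.4485, 0.1461, 0.2226]
tcp_rot: [0.996, 0.092, 0.0, 0.0]
ft_force: [1.3, -0.1, 0.1]
gripper_width: 0.0003
finger_force: 0.0
```

Emit:
{"name": "send_rows", "arguments": {
  "commands": [
    [0,0,0,0,0,0],
    [0,0,0,0,0,0],
    [0,0,0,0,0,0]
  ]
}}

```text
time_s: 2.4
position: [0.4482, 0.1443, 0.2225]
tcp_rot: [0.996, 0.093, -0.0, 0.0]
ft_force: [0.2, -0.7, 0.2]
gripper_width: 0.0005
finger_force: 0.0
```

```bash
python3 - <<'E'
from h import *
import pickle
s=monitor.sense();c=calibration('wrist');p,d=snapshot('wrist')
pickle.dump((s,c,p,d),open('w1.pkl','wb'));cv2.imwrite('pics/w1.png',p[...,::-1])
print(s['position'],R.from_quat(s['tcp_rot']).as_matrix().round(4),s['ft_force'],s['gripper_width'],s['time_s'])
E
```

```text
[0.44818443 0.14427482 0.2224905 ] [[ 9.828e-01  1.844e-01 -4.000e-04]
 [ 1.844e-01 -9.828e-01 -6.000e-04]
 [-5.000e-04  5.000e-04 -1.000e+00]] [ 0.1889736  -0.66336084  0.1737426 ] 0.000549767876659944 2.4
```

View pics/w1.png

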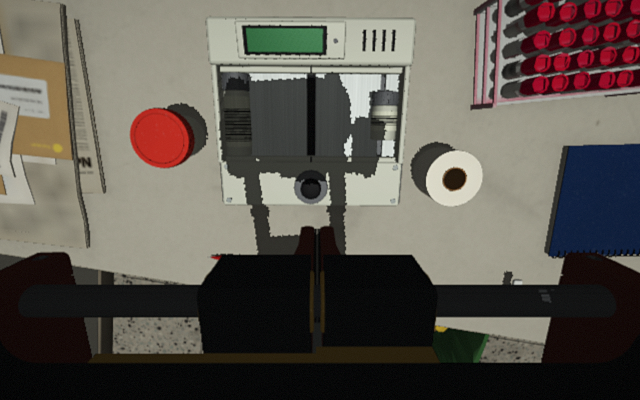

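The wrist view shows the slit from (311,70) to (311,157), the key centre at (311,187), the long tube at the left (about 237,113) and the vial at (384,112). I'll use the depth to refine the positions.

```bash
python3 - <<'E'
from h import *
import pickle
s,c,p,d=pickle.load(open('w1.pkl','rb'))
f=200/np.tan(np.radians(c['fovy'])/2);E=c['extrinsics']
def ray(u,v,z):
    q=E[:3,:3]@[(u-c['cx'])/f,(v-c['cy'])/f,1];o=E[:3,3];return o+q*(z-o[2])/q[2]
a,b,k=ray(311,72,.03),ray(311,157,.03),ray(311,187,.036)
print(a,b,np.degrees(np.arctan2(*(a-b)[1::-1])),'key',k,pt(c,d,311,187))
fl,fr=ray(222.5,205,.03),ray(400,205.5,.03);e=fl-fr;print('front',fl,fr,np.degrees(np.arctan2(-e[0],e[1])),np.linalg.norm(e))
V,U=np.mgrid[0:400,0:640];P=np.stack([(U-c['cx'])/f*d,(V-c['cy'])/f*d,d],-1)@E[:3,:3].T+E[:3,3]
bed=P[90:150,265:300].reshape(-1,3);print('bed',np.median(bed[:,2]))
yaw=np.radians(10.7);X=np.array([np.cos(yaw),np.sin(yaw)]);Y=np.array([-X[1],X[0]])
for u0,u1 in((215,262),(365,405)):
    q=P[72:158,u0:u1].reshape(-1,3);q=q[(q[:,2]>.048)&(q[:,2]<.075)]
    print('tube',len(q),'top',np.percentile(q[:,2],[50,95]),'x',np.percentile(q[:,:2]@X,[1,99]),'y',np.percentile(q[:,:2]@Y,[2,50,98]))
m=(a+b)/2;print('mid',m,m[:2]@X,m[:2]@Y,'key',k[:2]@X,k[:2]@Y)
cv2.imwrite('pics/w1c.png',cv2.resize(p[55:215,205:410,::-1],None,fx=3.9,fy=3.7,interpolation=cv2.INTER_CUBIC))
E
```

```text
[0.56576292 0.174199   0.03      ] [0.47423999 0.15753849 0.03      ] 10.316954411167648 key [0.44002405 0.15119329 0.036     ] [0.4434409  0.1515088  0.05176386]
front [0.39652954 0.25376484 0.03      ] [0.43598813 0.03956597 0.03      ] 10.43770875747197 0.21780297416200745
bed 0.03019657533964132
tube 2399 top [0.05530759 0.05822806] x [0.49995653 0.58344113] y [0.13412356 0.14701385 0.16892961]
tube 1490 top [0.05473771 0.05797775] x [0.50056528 0.57346647] y [-0.03460691 -0.01435021 -0.00026583]
mid [0.52000146 0.16586875 0.03      ] 0.5417563728629662 0.06643784181151781 key 0.46044480947469596 0.06686668262901026
```

View pics/w1c.png

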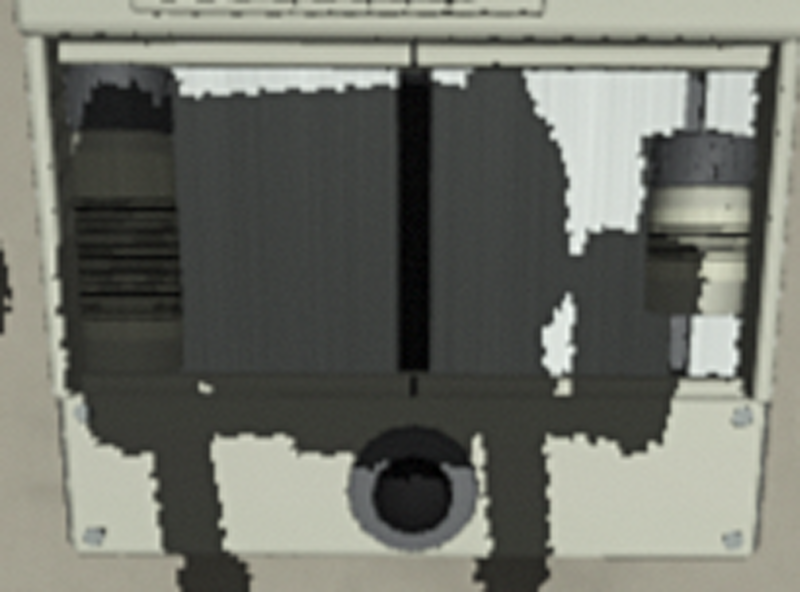

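The crop confirms that the slit is centred and the tube is parked with its cap to the rear. The tool is already aligned with the reader, so I'll go above the tube.

Emit:
{"name": "send_rows", "arguments": {
  "commands": [
    [1,-1.2,0,0,0,0],
    [3,-3.6,1,0,0,0],
    [5,-6.1,3,0,0,0],
    [6.8,-8.5,6,0,0,0],
    [7.5,-9.2,9,0,0,0],
    [7.5,-9.2,12,0,0,0],
    [7.5,-9.2,14.5,0,0,0],
    [7.5,-9.2,15.7,0,0,0],
    [7.5,-9.2,15.9,0,0,0],
    [7.5,-9.2,15.9,0,0,0]
  ]
}}

```text
time_s: 3.45
position: [0.5056, 0.2487, 0.0648]
tcp_rot: [0.996, 0.092, 0.001, -0.0]
ft_force: [-0.2, 0.5, -1.0]
gripper_width: 0.0002
finger_force: 0.0
```

Emit:
{"name": "send_rows", "arguments": {
  "commands": [
    [0,0,0,0,0,0],
    [0,0,0.1,0,0,0],
    [0,0,0.2,0,0,0],
    [0,0,0.3,0,0,0]
  ]
}}

```text
time_s: 3.85
position: [0.5053, 0.2494, 0.0611]
tcp_rot: [0.996, 0.093, 0.0, -0.0]
ft_force: [0.0, -0.3, -0.5]
gripper_width: 0.0001
finger_force: 0.0
```

```bash
python3 - <<'E'
from h import *
s=monitor.sense();c=calibration('wrist');p,d=snapshot('wrist')
o=np.array([.521,.165]);yw=np.radians(10.5);M=np.array([[np.cos(yw),np.sin(yw)],[-np.sin(yw),np.cos(yw)]])
print(M@(s['position'][:2]-o),s['position'],s['ft_force'],R.from_quat(s['tcp_rot']).as_euler('xyz',degrees=True))
cv2.imwrite('pics/w2.png',p[...,::-1])
E
```

```text
[-7.20941900e-05  8.58306742e-02] [0.50528772 0.24938029 0.06106439] [ 0.01662774 -0.27948164 -0.54852074] [-1.79991782e+02 -4.39788171e-02  1.06642533e+01]
```

View pics/w2.png

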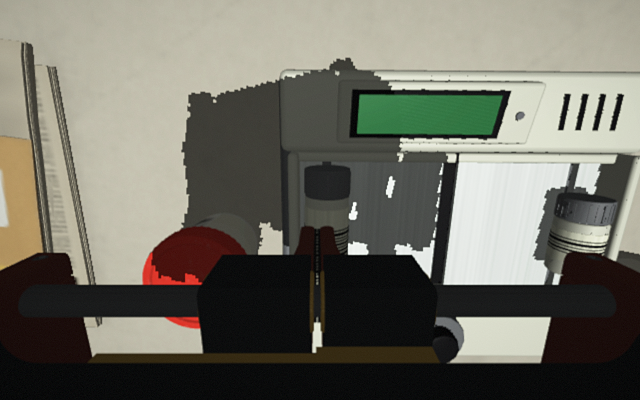

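The fingertip at (317,240) sits slightly behind the tube's top line (about 327), as wanted. Now I'll feel for contact.

Emit:
{"name": "send_rows", "arguments": {
  "commands": [
    [0,0,0.1,0,0,0],
    [0,0,0.15,0,0,0],
    [0,0,0.2,0,0,0],
    [0,0,0.25,0,0,0],
    [0,0,0.25,0,0,0]
  ]
}}

```text
time_s: 4.4
position: [0.5051, 0.2493, 0.0581]
tcp_rot: [0.996, 0.093, -0.0, -0.0]
ft_force: [-0.3, 0.1, -0.0]
gripper_width: 0.0002
finger_force: 0.0
```

Emit:
{"name": "send_rows", "arguments": {
  "commands": [
    [0,0,0.04,0,0,0],
    [0,0,0.08,0,0,0],
    [0,0,0.08,0,0,0]
  ]
}}

```text
time_s: 4.7
position: [0.5052, 0.2493, 0.0578]
tcp_rot: [0.996, 0.093, 0.0, -0.0]
ft_force: [-0.2, -0.4, 2.2]
gripper_width: 0.0007
finger_force: 1.2
```

Emit:
{"name": "send_rows", "arguments": {
  "commands": [
    [0,0.1,0,0,0,0],
    [0,0.3,0,0,0,0],
    [0,0.5,0,0,0,0],
    [0,0.7,0,0,0,0],
    [0,0.9,0,0,0,0]
  ]
}}

```text
time_s: 5.2
position: [0.5069, 0.2404, 0.0582]
tcp_rot: [0.996, 0.093, 0.0, -0.0]
ft_force: [-3.2, 0.1, 6.3]
gripper_width: 0.0006
finger_force: 3.2
```

```bash
cat >> h.py <<'E'
o=np.array([.521,.165]);yw=np.radians(10.5);M=np.array([[np.cos(yw),np.sin(yw)],[-np.sin(yw),np.cos(yw)]])
def look(save=None):
    s=monitor.sense();c=calibration('wrist');p,d=snapshot('wrist')
    f=200/np.tan(np.radians(c['fovy'])/2);E=c['extrinsics']
    V,U=np.mgrid[0:400,0:640];P=(np.stack([(U-c['cx'])/f*d,(V-c['cy'])/f*d,d],-1)@E[:3,:3].T+E[:3,3])
    xy=(P[...,:2]-o)@M.T; z=P[...,2]
    # cap part, visible ahead of the finger
    k=(d>0)&(z>.050)&(z<.062)&(xy[...,0]>.014)&(xy[...,0]<.040)&(abs(xy[...,1])<.092)
    y=xy[...,1][k]
    t=y[(z[k]>.050)]
    h,e=np.histogram(t,np.arange(-.095,.096,.005))
    print('tcp',(M@(s['position'][:2]-o)*1e3).round(1),'z',s['position'][2].round(4),'F',s['ft_force'].round(1),'ff',round(s['finger_force'],1),'t',s['time_s'])
    m=t[t>-.06]
    if len(m):
        x=xy[...,0][k][t>-.06]
        for a,b in((.014,.022),(.022,.03),(.03,.04)):
            q=m[(x>a)&(x<b)]
            if len(q):print('tube y range',(np.percentile(q,[2,98])*1e3).round(1),'mid',(np.percentile(q,[2,98]).mean()*1e3).round(1),len(q),'ztop',np.percentile(z[k][t>-.06],97).round(4))
    if save:cv2.imwrite(save,p[...,::-1])
E
python3 -c "
from h import *
look()"
```

```text
tcp [-0.1 76.7] z 0.0582 F [-3.2  0.1  6.3] ff 3.2 t 5.2
tube y range [65.  88.5] mid 76.8 566 ztop 0.0585
tube y range [65.2 87.9] mid 76.5 547 ztop 0.0585
tube y range [64.7 88.3] mid 76.5 757 ztop 0.0585
```

Emit:
{"name": "send_rows", "arguments": {
  "commands": [
    [0,0.2,-0.02,0,0,0],
    [0,0.5,-0.02,0,0,0],
    [0,0.8,-0.02,0,0,0],
    [0,1.1,-0.02,0,0,0],
    [0,1.3,-0.02,0,0,0],
    [0,1.3,-0.02,0,0,0]
  ]
}}

```text
time_s: 5.85
position: [0.5094, 0.2273, 0.0578]
tcp_rot: [0.996, 0.093, 0.0, -0.0]
ft_force: [-1.3, 0.9, 5.0]
gripper_width: 0.001
finger_force: 2.7
```

```bash
python3 -c "
from h import *
look()"
```

```text
tcp [-0.  63.4] z 0.0578 F [-1.3  0.9  5. ] ff 2.7 t 5.85
tube y range [58.2 81.7] mid 70.0 564 ztop 0.0586
tube y range [58.3 81.5] mid 69.9 558 ztop 0.0586
tube y range [57.9 81.8] mid 69.8 763 ztop 0.0586
```

Emit:
{"name": "send_rows", "arguments": {
  "commands": [
    [0,0,-0.3,0,0,0],
    [0,0,-0.8,0,0,0],
    [0,-0.6,-0.8,0,0,0],
    [0,-1.2,-0.8,0,0,0],
    [0,-1.2,-0.8,0,0,0]
  ]
}}

```text
time_s: 6.4
position: [0.5066, 0.2403, 0.0652]
tcp_rot: [0.996, 0.093, -0.0, -0.0]
ft_force: [0.3, -0.0, 0.2]
gripper_width: 0.0004
finger_force: 0.0
```

```bash
python3 -c "
from h import *
look()"
```

```text
tcp [-0.5 76.7] z 0.0652 F [ 0.3 -0.   0.2] ff 0.0 t 6.4
tube y range [58.4 82.2] mid 70.3 528 ztop 0.0586
tube y range [58.7 81.6] mid 70.2 517 ztop 0.0586
tube y range [58.2 82.1] mid 70.2 702 ztop 0.0586
```

Emit:
{"name": "send_rows", "arguments": {
  "commands": [
    [0,0,0.4,0,0,0],
    [0,0,0.68,0,0,0],
    [0,0,0.78,0,0,0],
    [0,0,0.78,0,0,0],
    [0,0.1,0.78,0,0,0],
    [0,0.3,0.78,0,0,0],
    [0,0.6,0.78,0,0,0],
    [0,0.9,0.78,0,0,0],
    [0,1.2,0.78,0,0,0],
    [0,1.5,0.78,0,0,0]
  ]
}}

```text
time_s: 7.45
position: [0.5098, 0.2244, 0.0583]
tcp_rot: [0.996, 0.093, 0.0, -0.0]
ft_force: [-1.9, -0.8, 5.7]
gripper_width: 0.0004
finger_force: 2.7
```

Emit:
{"name": "send_rows", "arguments": {
  "commands": [
    [0,0.3,0,0,0,0],
    [0,0.6,0,0,0,0],
    [0,0.9,0,0,0,0],
    [0,1.1,0,0,0,0],
    [0,1.1,0,0,0,0],
    [0,1.1,-0.3,0,0,0],
    [0,1.1,-0.8,0,0,0],
    [0,0.5,-0.8,0,0,0],
    [0,-0.2,-0.8,0,0,0],
    [0,-0.2,-0.8,0,0,0]
  ]
}}

```text
time_s: 8.45
position: [0.5089, 0.2277, 0.0654]
tcp_rot: [0.996, 0.093, -0.0, -0.0]
ft_force: [-1.2, 0.2, 0.1]
gripper_width: 0.0005
finger_force: 0.0
```

```bash
python3 -c "
from h import *
look()"
```

```text
tcp [-0.5 63.9] z 0.0654 F [-1.2  0.2  0.1] ff 0.0 t 8.45
tube y range [45.2 68.8] mid 57.0 519 ztop 0.0587
tube y range [45.4 68.8] mid 57.1 520 ztop 0.0587
tube y range [45.  68.8] mid 56.9 702 ztop 0.0587
```

Emit:
{"name": "send_rows", "arguments": {
  "commands": [
    [0,0,0.4,0,0,0],
    [0,0,0.68,0,0,0],
    [0,0,0.78,0,0,0],
    [0,0,0.78,0,0,0],
    [0,0.1,0.78,0,0,0],
    [0,0.3,0.78,0,0,0],
    [0,0.6,0.78,0,0,0],
    [0,0.9,0.78,0,0,0],
    [0,1.2,0.78,0,0,0],
    [0,1.5,0.78,0,0,0]
  ]
}}

```text
time_s: 9.5
position: [0.5122, 0.2116, 0.0583]
tcp_rot: [0.996, 0.093, 0.0, -0.0]
ft_force: [-2.1, -0.3, 4.3]
gripper_width: 0.0005
finger_force: 2.4
```

Emit:
{"name": "send_rows", "arguments": {
  "commands": [
    [0,0.3,0,0,0,0],
    [0,0.6,0,0,0,0],
    [0,0.9,0,0,0,0],
    [0,1.1,0,0,0,0],
    [0,1.1,0,0,0,0],
    [0,1.1,-0.3,0,0,0],
    [0,1.1,-0.8,0,0,0],
    [0,0.5,-0.8,0,0,0],
    [0,-0.2,-0.8,0,0,0],
    [0,-0.2,-0.8,0,0,0]
  ]
}}

```text
time_s: 10.5
position: [0.5114, 0.2149, 0.0657]
tcp_rot: [0.996, 0.093, -0.0, -0.0]
ft_force: [-0.8, 0.1, -0.2]
gripper_width: 0.0006
finger_force: 0.0
```

```bash
python3 -c "
from h import *
look()"
```

```text
tcp [-0.4 50.9] z 0.0657 F [-0.8  0.1 -0.2] ff 0.0 t 10.5
tube y range [32.5 55.8] mid 44.2 519 ztop 0.0586
tube y range [32.3 55.6] mid 44.0 514 ztop 0.0586
tube y range [31.7 55.8] mid 43.8 706 ztop 0.0586
```

Emit:
{"name": "send_rows", "arguments": {
  "commands": [
    [0,0,0.4,0,0,0],
    [0,0,0.68,0,0,0],
    [0,0,0.78,0,0,0],
    [0,0,0.78,0,0,0],
    [0,0.1,0.78,0,0,0],
    [0,0.3,0.78,0,0,0],
    [0,0.6,0.78,0,0,0],
    [0,0.9,0.78,0,0,0],
    [0,1.2,0.78,0,0,0],
    [0,1.5,0.78,0,0,0]
  ]
}}

```text
time_s: 11.55
position: [0.5146, 0.1988, 0.0583]
tcp_rot: [0.996, 0.093, 0.0, -0.0]
ft_force: [-1.1, -0.2, 2.9]
gripper_width: 0.0001
finger_force: 1.4
```

Emit:
{"name": "send_rows", "arguments": {
  "commands": [
    [0,0.3,0,0,0,0],
    [0,0.6,0,0,0,0],
    [0,0.9,0,0,0,0],
    [0,1.1,0,0,0,0],
    [0,1.1,0,0,0,0],
    [0,1.1,-0.3,0,0,0],
    [0,1.1,-0.8,0,0,0],
    [0,0.5,-0.8,0,0,0],
    [0,-0.2,-0.8,0,0,0],
    [0,-0.2,-0.8,0,0,0]
  ]
}}

```text
time_s: 12.55
position: [0.5138, 0.2022, 0.066]
tcp_rot: [0.996, 0.093, -0.0, -0.0]
ft_force: [0.2, 0.9, -0.6]
gripper_width: 0.0004
finger_force: 0.0
```

```bash
python3 -c "
from h import *
look()"
```

```text
tcp [-0.3 37.9] z 0.066 F [ 0.2  0.9 -0.6] ff 0.0 t 12.55
tube y range [18.9 42.2] mid 30.6 521 ztop 0.0586
tube y range [19.1 42.8] mid 30.9 522 ztop 0.0586
tube y range [19.1 42.8] mid 31.0 697 ztop 0.0586
```

Emit:
{"name": "send_rows", "arguments": {
  "commands": [
    [0,0,0.4,0,0,0],
    [0,0,0.7,0,0,0],
    [0,0,0.8,0,0,0],
    [0,0,0.8,0,0,0],
    [0,0.1,0.8,0,0,0],
    [0,0.3,0.8,0,0,0],
    [0,0.6,0.8,0,0,0],
    [0,0.9,0.8,0,0,0],
    [0,1.2,0.8,0,0,0],
    [0,1.5,0.8,0,0,0]
  ]
}}

```text
time_s: 13.6
position: [0.517, 0.186, 0.0583]
tcp_rot: [0.996, 0.093, 0.0, 0.0]
ft_force: [-2.2, 1.1, 3.3]
gripper_width: 0.0004
finger_force: 1.4
```

Emit:
{"name": "send_rows", "arguments": {
  "commands": [
    [0,0.3,0,0,0,0],
    [0,0.6,0,0,0,0],
    [0,0.9,0,0,0,0],
    [0,1.1,0,0,0,0],
    [0,1.1,0,0,0,0],
    [0,1.1,-0.3,0,0,0],
    [0,1.1,-0.8,0,0,0],
    [0,0.5,-0.8,0,0,0],
    [0,-0.2,-0.8,0,0,0],
    [0,-0.2,-0.8,0,0,0]
  ]
}}

```text
time_s: 14.6
position: [0.5162, 0.1894, 0.066]
tcp_rot: [0.996, 0.093, -0.0, -0.0]
ft_force: [-0.1, -1.0, -0.5]
gripper_width: 0.0003
finger_force: 0.0
```

```bash
python3 -c "
from h import *
look()"
```

```text
tcp [-0.2 24.9] z 0.066 F [-0.1 -1.  -0.5] ff 0.0 t 14.6
tube y range [ 6.  29.2] mid 17.6 512 ztop 0.0586
tube y range [ 6.  29.2] mid 17.6 515 ztop 0.0586
tube y range [ 5.7 29.8] mid 17.8 708 ztop 0.0586
```

Emit:
{"name": "send_rows", "arguments": {
  "commands": [
    [0,0,0.4,0,0,0],
    [0,0,0.7,0,0,0],
    [0,0,0.8,0,0,0],
    [0,0,0.8,0,0,0],
    [0,0.1,0.8,0,0,0],
    [0,0.3,0.8,0,0,0],
    [0,0.6,0.8,0,0,0],
    [0,0.9,0.8,0,0,0],
    [0,1.2,0.8,0,0,0],
    [0,1.5,0.8,0,0,0]
  ]
}}

```text
time_s: 15.65
position: [0.5194, 0.1732, 0.0583]
tcp_rot: [0.996, 0.093, 0.0, -0.0]
ft_force: [-1.3, -0.7, 3.1]
gripper_width: 0.0001
finger_force: 1.3
```

Emit:
{"name": "send_rows", "arguments": {
  "commands": [
    [0,0.2,0,0,0,0],
    [0,0.4,0,0,0,0],
    [0,0.5,0,0,0,0],
    [0,0.5,0,0,0,0],
    [0,0.5,-0.3,0,0,0],
    [0,0.5,-0.8,0,0,0],
    [0,0,-0.8,0,0,0],
    [0,-0.4,-0.8,0,0,0],
    [0,-0.4,-0.8,0,0,0]
  ]
}}

```text
time_s: 16.55
position: [0.5184, 0.1782, 0.066]
tcp_rot: [0.996, 0.093, -0.0, -0.0]
ft_force: [0.0, -0.7, 0.0]
gripper_width: 0.0004
finger_force: 0.0
```

```bash
python3 -c "
from h import *
look()"
```

```text
tcp [-0.1 13.5] z 0.066 F [ 0.  -0.7  0. ] ff 0.0 t 16.55
tube y range [-4.1 19.6] mid 7.8 514 ztop 0.0586
tube y range [-4.3 19.3] mid 7.5 524 ztop 0.0586
tube y range [-4.4 19.6] mid 7.6 706 ztop 0.0586
```

Emit:
{"name": "send_rows", "arguments": {
  "commands": [
    [0,0,0.4,0,0,0],
    [0,0,0.7,0,0,0],
    [0,0,0.79,0,0,0],
    [0,0,0.79,0,0,0],
    [0,0.1,0.79,0,0,0],
    [0,0.2,0.79,0,0,0],
    [0,0.35,0.79,0,0,0],
    [0,0.5,0.79,0,0,0],
    [0,0.65,0.79,0,0,0],
    [0,0.8,0.79,0,0,0]
  ]
}}

```text
time_s: 17.6
position: [0.5201, 0.1695, 0.0581]
tcp_rot: [0.996, 0.093, -0.0, -0.0]
ft_force: [-0.4, -0.1, -0.4]
gripper_width: 0.0004
finger_force: 0.0
```

```bash
python3 -c "
from h import *
look()"
```

```text
tcp [-0.1  4.6] z 0.0581 F [-0.4 -0.1 -0.4] ff 0.0 t 17.6
tube y range [-9.  13.5] mid 2.2 548 ztop 0.0579
tube y range [-9.3 13.9] mid 2.3 546 ztop 0.0579
tube y range [-9.6 13.9] mid 2.1 739 ztop 0.0579
```

Emit:
{"name": "send_rows", "arguments": {
  "commands": [
    [0,0,-0.3,0,0,0],
    [0,0,-1,0,0,0],
    [-0.5,0,-3,0,0,0],
    [-2,0.1,-6,0,0,0],
    [-4.5,0.3,-8,0,0,0],
    [-7,0.4,-8,0,0,0],
    [-8,0.4,-8,0,0,0],
    [-8,0.4,-8,0,0,0],
    [-8,0.4,-8,0,0,0]
  ]
}}

```text
time_s: 18.55
position: [0.4425, 0.151, 0.1381]
tcp_rot: [0.996, 0.093, 0.0, -0.0]
ft_force: [0.3, 0.2, 0.7]
gripper_width: 0.0005
finger_force: 0.0
```

```bash
python3 -c "
from h import *
look('pics/w3.png')"
```

```text
tcp [-79.7   0.6] z 0.1381 F [0.3 0.2 0.7] ff 0.0 t 18.55
tube y range [-9.7 12.5] mid 1.4 327 ztop 0.0578
tube y range [-9.6 12.9] mid 1.6 347 ztop 0.0578
tube y range [-10.2  12.8] mid 1.3 454 ztop 0.0578
```

View pics/w3.png

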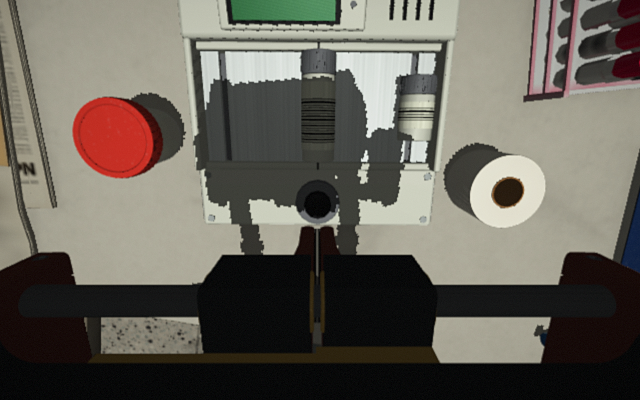

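The tube, at columns 301–336 (centre about 318.5), lies on the rail marks at (318,46) and (318,165), and its top has dropped 0.8 mm. It's settled in the slit. The key is at (317,204), so I'll measure that next.

```bash
python3 - <<'E'
from h import *
look()
s=monitor.sense();c=calibration('wrist');p,d=snapshot('wrist')
T=R.from_quat(s['tcp_rot']).as_matrix()
for v in(199,204,209):
    q=pt(c,d,317,v);print(q.round(4),'tool cm',(T.T@(q-s['position'])*100).round(2))
E
```

```text
tcp [-79.7   0.6] z 0.1378 F [-0.8  0.9  0.5] ff 0.0 t 18.6
tube y range [-9.7 12.9] mid 1.6 336 ztop 0.0577
tube y range [-9.6 12.8] mid 1.6 342 ztop 0.0577
tube y range [-10.2  12.8] mid 1.3 451 ztop 0.0577
[0.447  0.1531 0.0525] tool cm [ 0.48 -0.12  8.52]
[0.4425 0.1522 0.0518] tool cm [ 0.02 -0.12  8.59]
[0.4382 0.1514 0.052 ] tool cm [-0.42 -0.12  8.57]
```

Emit:
{"name": "send_rows", "arguments": {
  "commands": [
    [0,-0.1,1,0,0,0],
    [0,-0.1,3,0,0,0],
    [0,-0.1,5.5,0,0,0],
    [0,-0.1,7.5,0,0,0],
    [0,-0.1,8.3,0,0,0],
    [0,-0.1,8.6,0,0,0],
    [0,-0.1,8.8,0,0,0],
    [0,-0.1,9.0,0,0,0],
    [0,-0.1,9.1,0,0,0],
    [0,-0.1,9.1,0,0,0]
  ]
}}

```text
time_s: 19.7
position: [0.4426, 0.1521, 0.0481]
tcp_rot: [0.996, 0.093, 0.001, -0.0]
ft_force: [-0.1, -0.5, 3.2]
gripper_width: 0.0006
finger_force: 1.5
```

Emit:
{"name": "send_rows", "arguments": {
  "commands": [
    [0,0,0.05,0,0,0],
    [0,0,0.1,0,0,0],
    [0,0,0.1,0,0,0]
  ]
}}

```text
time_s: 20.0
position: [0.4426, 0.1521, 0.0467]
tcp_rot: [0.996, 0.093, 0.001, -0.0]
ft_force: [1.3, 0.5, 3.7]
gripper_width: 0.0007
finger_force: 1.8
```

Still on the spring, so press on to the hard stop.

Emit:
{"name": "send_rows", "arguments": {
  "commands": [
    [0,0,0.06,0,0,0],
    [0,0,0.12,0,0,0],
    [0,0,0.18,0,0,0],
    [0,0,0.18,0,0,0]
  ]
}}

```text
time_s: 20.4
position: [0.4427, 0.1521, 0.0462]
tcp_rot: [0.996, 0.093, 0.001, -0.0]
ft_force: [-1.5, -0.2, 10.7]
gripper_width: 0.0006
finger_force: 5.5
```

Emit:
{"name": "send_rows", "arguments": {
  "commands": [
    [0,0,-0.2,0,0,0],
    [0,0,-0.6,0,0,0],
    [0,0,-1.2,0,0,0],
    [0,0,-3,0,0,0],
    [0,0,-6,0,0,0],
    [0,0,-9,0,0,0],
    [0,0,-10,0,0,0],
    [0,0,-10,0,0,0],
    [0,0,-10,0,0,0]
  ]
}}

```text
time_s: 21.3
position: [0.4414, 0.1517, 0.1428]
tcp_rot: [0.996, 0.093, -0.001, 0.0]
ft_force: [0.2, 0.0, -0.6]
gripper_width: 0.0002
finger_force: 0.0
```

```bash
python3 - <<'E'
from h import *
look('pics/w4.png')
s=monitor.sense();c=calibration('wrist');p,d=snapshot('wrist')
u,v=proj(c,[.4425,.1522,.052]);print(u,v,pt(c,d,round(u),round(v)))
E
```

```text
tcp [-80.7   1.5] z 0.1428 F [ 0.2  0.  -0.6] ff 0.0 t 21.3
tube y range [-9.8 13.2] mid 1.7 321 ztop 0.0578
tube y range [-9.7 12.4] mid 1.3 330 ztop 0.0578
tube y range [-10.2  13.1] mid 1.4 434 ztop 0.0578
318.08203011428174 200.98230538009165 [0.44237423 0.15224769 0.05163261]
```

View pics/w4.png

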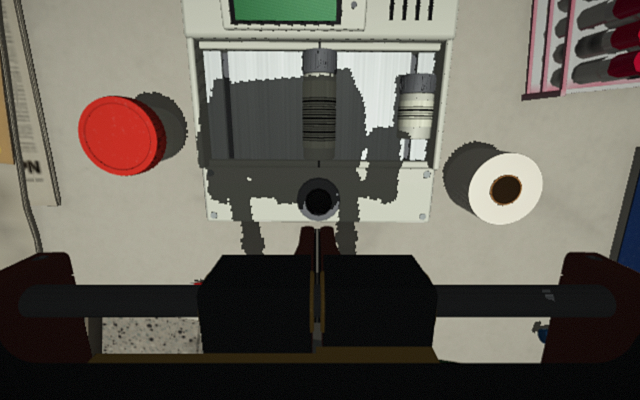

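The tube is still on the marks at (319,105), the key is back up at z = 0.052, and the vial and everything else in view are undisturbed. I'm handing the job in.

```bash
python3 -c "
from h import *
print(order.job_done())"
```

```text
the job is handed in; nothing more can be done
None
```

The long tube was rolled into the reading slit and is lying still there; the read key was then pressed right down and came back up, the vial is still parked, and the job was handed in at about 21 s.

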